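# Pack the laundry care box

## Robot

A 6-joint arm with a two-finger parallel gripper is mounted at the origin on the work surface. World frame = base frame: x ahead of the robot, y to its left, z up, the work surface at z = 0. Lengths are in m, angles in rad, forces in N, time in s.
With the tool pointing down it reaches from about 0.35 to 0.775 m from the base axis. Payload 5.5 kg.
Tool frame: the origin (TCP) lies midway between the tips of the shut fingers; the grasp point (between the pads) lies grip_point_offset behind it (grip_point_offset is the distance from the TCP to the grasp point, in m); z points along the fingers, y is the direction in which the jaws open and shut (so a half turn about z gives the same grasp; the last joint's range is limited). The gripper opens to 85 mm and grips with 20 to 120 N. Pads are 22 mm wide; open, the fingers measure 114 mm over their backs; the gripper's body (76 mm by 85 mm) begins 54 mm behind the grasp point. The pads swing forward as they close: fully open they stand 13 mm farther back than shut.
Start: joints at [1.001, 0.313, 0.046, 1.304, 0, 1.431], TCP at [0.24, 0.523, 0.231] pointing down, gripper open.
Joint ranges: [-2.76, 2.76], [-0.86, 1.69], [-1.03, 1.26], [-2.2, 2.34], [-1.47, 1.5], [-3.14, 3.14]. Speed limits (rad/s): [2.57, 2.57, 3.14, 3.14, 3.14, 3.14].

## Interface

Orientations are given as a unit quaternion [w, x, y, z].
In Python, from workcell import * gives the robot as it stands.
- The arm moves only by the tool send_rows, never from a script. Its argument "series" is one flat list of numbers, 7 for each row, row after row: the shift along the tool's x, y, z in cm, then the turn, a rotation vector about the tool's x, y, z in degrees, then the opening, from 0 (shut) to 1 (fully open). A call has 1 to 10 rows; each row is the pose to reach, as a shift and turn from the pose commanded when the call began, along the tool's axes at that moment; what a row does not reach only later rows make up. A row lasts 1/12 s, in which the tool goes at most 41.7 mm and 7.16 degrees, less where a joint would pass 70% of its speed; a pose out of reach is approached as far as the arm can. A call with a gripper value outside its range is refused whole. The fingers move at their own pace and stop on an object; "newtons" is the grip in N (left out, the last holds). Time passes only in rows, so rows that repeat a pose let the fingers close. It gives the time, the measured TCP pose, the force and the opening at its end, in the units of the state.
- get_state(): the state, without advancing time (a new reading comes with each control period).
- read_camera(name): name is "side" or "top"; returns the picture (384x512x3 uint8, blue, green, red); there is no depth.
- camera_info(name): a dict with "K" (3x3 intrinsics, pixels), "D" ([k1, k2, p1, p2, k3] as OpenCV has them; the pictures are not rectified), "xyz" and "attitude" of the camera in the world. Camera axes: x right, y down, z forward; pixel columns grow to the right and rows downward; lengths in m; the calibration is good to about 2 mm. A picture is of the moment at which its call begins. camera_info takes no time and is no camera call.
- hand_in(): hands the job in, once; it reports no verdict.
Trained networks look in the newest picture that a camera, given by its name, has taken for a name from the list of things; names that differ only in an ending like _2 or _b are one class to them, and where a whole thing is asked for, a point or a joint stands for the part that bears it (a point fixed in the world has none). Each returns a list of dicts, best first, with "p" (0 to 1); they miss things now and then, are a little off and sometimes report something else, mostly with a low value. They report only what shows in the picture. A call takes as long as a camera call.
- silhouettes(camera, label): "pixels" (384x512 bool, what is visible of it) and "box" ([left, top, width, height] in pixels, round what is visible of it).
The state is a dict: "clock": time; "joint_pos": joint angles; "qvel": joint speeds; "tau": joint torques, N m; "tcp_pos": TCP position; "orientation": TCP orientation; "wrist_force": force on the tool from outside, world axes, zero at the start; "ft_torque": the same for the moment, N m; "finger_gap": finger opening in m.
Only numpy, scipy, OpenCV 4.12 (cv2) and the standard library are available. Lean on these libraries where they do the work, as an engineer would, in place of code of your own. Each camera call takes 0.05 s, during which the arm holds its last target. There are 200 camera calls.

## Task

Pack the laundry care box: lift its hinged divider, which has a brass pull, lay every soap bar and the garment brush (whichever are out on the counter) in the lower tier, and close the divider fully again. Then stack all the cartons of laundry sheets lying flat, squarely one upon another, in a single column on the closed divider, and leave everything else on the counter where it stands.

Things in the scene. Friction and masses are not known exactly. Their poses are not given: they have to be found in the camera images.
- carebox: the care box, an open wooden box with brass corners, fixed to the white counter, 290 x 200 mm outside (x, y); origin at the centre of its underside. Walls 10 mm thick, 66 mm high at both x ends and on the +y side, 58 mm on the -y side. The lower tier inside is 270 x 180 mm, from its floor at z = 8 mm to the closed divider's underside at z = 52 mm
- divider (a joint): the box's divider, a pale wooden flap 264 x 174 x 8 mm, roof of the lower tier and floor of the upper. Hinged along the box's +y wall, far from the robot, axis along the box's x. Radians: 0 = closed, level, its top 60 mm above the counter; grows as the free (-y) edge is lifted; 1.57 upright, stop at 1.65. Stiff hinge: stays where left; about 4 N at the pull lifts it, 1 to 2 N lowers it
- divider_hinge (a point): a point on the hinge axis, in the middle of its length: box frame (0, 89, 60) mm; its axes turn with the divider and at joint 0 are those of the box
- divider_mid (a point): middle of the divider's upper face, 89 mm from the hinge axis; z out of the upper face; axes parallel to the box's when closed
- divider_pull (a point): middle of the divider's brass bar pull: a round bar 10 mm thick, 110 mm long, parallel to the hinge, its centre line 38 mm above the divider's upper face and 154 mm from the hinge axis, on two 8 mm posts 50 mm either side of this point. Turns with the divider; pinched between two fingers, the bar can turn in them
- carton_blue: a closed carton of laundry sheets, blue with white printed panels, 96 x 58 x 40 mm (x, y, z), about 0.16 kg; origin at the centre of its underside, x along its length, z up through its top. Three or four of the four cartons are there in a run; an absent one reads None
- carton_green: a closed carton of laundry sheets, green with white printed panels, 96 x 58 x 40 mm (x, y, z), about 0.16 kg; origin at the centre of its underside, x along its length, z up through its top. Three or four of the four cartons are there in a run; an absent one reads None
- carton_orange: a closed carton of laundry sheets, orange with white printed panels, 96 x 58 x 40 mm (x, y, z), about 0.16 kg; origin at the centre of its underside, x along its length, z up through its top. Three or four of the four cartons are there in a run; an absent one reads None
- carton_yellow: a closed carton of laundry sheets, yellow with white printed panels, 96 x 58 x 40 mm (x, y, z), about 0.16 kg; origin at the centre of its underside, x along its length, z up through its top. Three or four of the four cartons are there in a run; an absent one reads None
- soap_white: a wrapped bar of stain soap, white with a green band, 85 x 46 x 30 mm (x, y, z); origin at the centre of its underside, x along its length. One of the two bars or the brush may be absent (None)
- soap_pink: a wrapped bar of stain soap, pink with a red band, 85 x 46 x 30 mm (x, y, z); origin at the centre of its underside, x along its length. One of the two bars or the brush may be absent (None)
- brush: a garment brush lying bristles down, dark wooden back 116 x 42 mm and 18 mm thick on a white brush pad 104 x 36 mm, 36 mm high in all; origin at the centre of its underside, x along its length. May be absent (None)
- detergent: large white detergent bottle with a blue cap, 84 mm across, 210 mm high; stands by and is to be left alone; origin at the centre of its underside
- softener: blue softener bottle with a white cap, 72 mm across, 190 mm high; stands by and is to be left alone; origin at the centre of its underside
- dosing_cup: clear dosing cup, 60 mm across, 50 mm high; stands by and is to be left alone; origin at the centre of its underside
- peg_jar: amber glass jar with a steel cap, 80 mm across, 100 mm high; stands by and is to be left alone; origin at the centre of its underside
- starch_can: aluminium starch can, 60 mm across, 170 mm high; stands by and is to be left alone; origin at the centre of its underside
- button_bowl: white ceramic bowl, 100 mm across, 40 mm high; stands by and is to be left alone; origin at the centre of its underside
- stain_tin: square red tin, 70 x 70 x 45 mm; stands by and is to be left alone; origin at the centre of its underside

How it is judged:
By the outcome, as a careful person would: the job done as asked, in the order asked, and still so for the second after the job is handed in, with the robot touching nothing.
Of carton_blue, carton_green, carton_orange, carton_yellow only 3 to 4 are there at a start; the rules pass over those that are not, and their reading is None.
Of soap_white, soap_pink, brush only 2 to 3 are there at a start; the rules pass over those that are not, and their reading is None.
At some moment in a run one of carton_blue, carton_green, carton_orange, carton_yellow, soap_white, soap_pink, brush may be knocked a few centimetres aside while the robot is not near it.
Once in a run the grip may slacken for a moment while it holds something.
It also fails if it takes over 210 s, if anything falls off the work surface, if the arm or the gripper's body presses on something with over 40 N, if the wrist force passes 120 N, or if a joint passes its speed limit or range.

## Working session

There is one attempt and no reset: what is moved stays moved. The work goes in short steps, Python scripts to look and compute and a tool call to move; the robot and the scene stay as the last step left them, time stands still between calls to the robot, and variables do not carry over. Pictures are saved under pics/ and viewed, about 12 in all and at most 16, crops included, and the job is handed in when it is done.

Besides the shell and the picture viewer there is one more tool, called after "Request:" by a JSON object that holds its "fn" and its "kwargs", one argument or row to a line. send_rows: Moves the arm, as the interface text tells. Its arguments: {"type":"object","properties":{"series":{"type":"array"},"newtons":{"type":"number"}},"required":["series"]}

```bash
ls; mkdir -p pics
python3 - <<'E'
from workcell import *
import cv2
for c in ("side","top"):
    i=camera_info(c); print(c,i)
    cv2.imwrite(f"pics/{c}0.png",read_camera(c))
print(get_state())
E
```

```text
pics
side {'K': array([[377.25950846,   0.        , 251.491891  ],
       [  0.        , 377.25950846, 193.65346626],
       [  0.        ,   0.        ,   1.        ]]), 'D': array([-0.0647036,  0.       ,  0.       ,  0.       ,  0.       ]), 'xyz': array([ 0.16247453, -0.88224001,  0.83216925]), 'attitude': array([-0.42584123,  0.88119498, -0.18472034,  0.08962727])}
top {'K': array([[385.3915708 ,   0.        , 256.20898768],
       [  0.        , 385.3915708 , 185.37912359],
       [  0.        ,   0.        ,   1.        ]]), 'D': array([-0.12889805,  0.        ,  0.        ,  0.        ,  0.        ]), 'xyz': array([ 0.29214513, -0.03302047,  1.37583998]), 'attitude': array([-0.06070251,  0.71101648, -0.69783006,  0.06167636])}
{'clock': 0.1, 'joint_pos': array([1.00140632e+00, 3.13921335e-01, 4.50646794e-02, 1.30358949e+00,
       1.56252313e-06, 1.43118206e+00]), 'qvel': array([ 0.00263487, -0.00216636,  0.00294835,  0.00085712, -0.00058259,
        0.000564  ]), 'tau': array([ 2.35859923e-03, -4.81724703e+01,  2.99244386e+01,  1.27340911e-02,
       -1.74376532e-04,  2.63107211e-05]), 'tcp_pos': array([0.23934662, 0.5223071 , 0.23048888]), 'orientation': array([-2.87077456e-04,  2.13237807e-01,  9.76999978e-01, -7.73343064e-04]), 'wrist_force': array([ 0.59233898, -0.89509325,  0.90722394]), 'ft_torque': array([-0.00514541,  0.01132307,  0.04624988]), 'finger_gap': 0.08544822693071479}
```

View pics/top0.png

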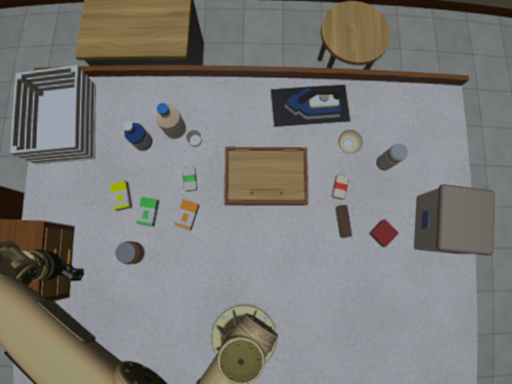

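View pics/side0.png

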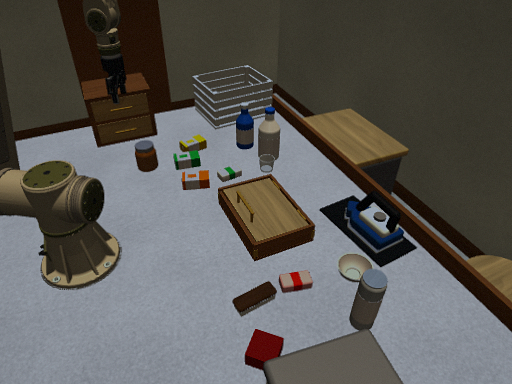

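The top view shows yellow (120,195), green (147,211) and orange (187,214) cartons, white soap (190,179), pink soap (341,186), brush (344,221) and the box (266,176), with its pull toward the robot. There is no blue carton. Next I'll fit poses to the masks.

```bash
cat > h.py <<'E'
from workcell import *
import numpy as np, cv2
from scipy.optimize import minimize
from scipy.spatial.transform import Rotation as R
DIM=dict(carton_yellow=(96,58,40),carton_green=(96,58,40),carton_orange=(96,58,40),carton_blue=(96,58,40),
 soap_white=(85,46,30),soap_pink=(85,46,30),brush=(116,42,36),carebox=(290,200,64),stain_tin=(70,70,45),
 detergent=(84,84,210),softener=(72,72,190),dosing_cup=(60,60,50),peg_jar=(80,80,100),starch_can=(60,60,170),button_bowl=(100,100,40))
INFO={c:camera_info(c) for c in("side","top")}
def rot(q): return R.from_quat(np.roll(q,-1))
def proj(c,P):
    i=INFO[c]; W=rot(i["attitude"]).as_matrix()
    return cv2.projectPoints(np.ascontiguousarray((np.atleast_2d(P)-i["xyz"])@W),np.zeros(3),np.zeros(3),i["K"],i["D"])[0][:,0]
def ray(c,uv,z):
    i=INFO[c]; p=cv2.undistortPoints(np.float64([[uv]]),i["K"],i["D"])[0,0]
    d=rot(i["attitude"]).apply([p[0],p[1],1]); return i["xyz"]+d*(z-i["xyz"][2])/d[2]
def mask(c,n):
    s=silhouettes(c,n); return (s[0]["pixels"],s[0]["p"]) if s else (None,0)
def corners(n,x,y,yaw,z0=0.):
    L=np.array(DIM[n])/1000
    B=np.array([[a,b,0] for a in(-.5,.5) for b in(-.5,.5)])
    B=np.vstack([B*L,B*L+[0,0,L[2]]])
    return R.from_euler("z",yaw).apply(B)+[x,y,z0]
S=8
def fit(n,cams=("top","side"),z0=0.,minp=.3,ms=None):
    M={}
    for c in cams:
        m,p=mask(c,n)
        if m is not None and p>minp: M[c]=(cv2.resize(m.astype(np.uint8),None,fx=S,fy=S,interpolation=cv2.INTER_LINEAR),p,m)
    if not M: return None
    def cost(v):
        t=0
        for c,(m,p,_) in M.items():
            h=cv2.convexHull(((proj(c,corners(n,v[0],v[1],v[2],z0))+.5)*S).astype(np.float32))
            r=np.zeros_like(m); cv2.fillConvexPoly(r,h.astype(np.int32),1)
            t+=1-np.sum(r&m)/max(1,np.sum(r|m))
        return t/len(M)
    c="top" if "top" in M else "side"
    ys,xs=np.nonzero(M[c][2]); p0=ray(c,(xs.mean(),ys.mean()),z0+DIM[n][2]/2000)
    best=None
    for a in np.arange(0,np.pi,np.pi/6):
        r=minimize(cost,[p0[0],p0[1],a],method="Nelder-Mead",options=dict(maxiter=25,initial_simplex=[[p0[0],p0[1],a],[p0[0]+.01,p0[1],a],[p0[0],p0[1]+.01,a],[p0[0],p0[1],a+.25]]))
        if best is None or r.fun<best.fun: best=r
    r=minimize(cost,best.x,method="Nelder-Mead",options=dict(initial_simplex=best.x+np.array([[0,0,0],[.006,0,0],[0,.006,0],[0,0,.1]])))
    if best.fun<r.fun:r=best
    return r.x,r.fun,{c:round(float(M[c][1]),2) for c in M}
def show(names,**k):
    for n in names:
        f=fit(n,**k)
        if f is None: print(n,None);continue
        (x,y,a),e,p=f
        print(n,"xy %.4f %.4f yaw %.1f"%(x,y,(np.degrees(a)+90)%180-90),"err %.2f"%e,p)
def look():
    for c in("top","side"): yield c,read_camera(c)
def plan(*goals):
    """goals: (x,y,z of TCP, yaw deg of tool x in world, tool down[, pitch]); prints shifts in order, each from previous goal"""
    s=get_state(); p=s["tcp_pos"]; q=rot(s["orientation"])
    for g in goals:
        a=R.from_euler("z",g[3],degrees=True)*R.from_euler("x",180,degrees=True)
        if len(g)>4: a=a*R.from_euler("y",g[4],degrees=True)
        d=q.inv().apply(np.array(g[:3])-p)*100; r=(q.inv()*a).as_rotvec(degrees=True)
        print("goal",g,"shift",d.round(2),"turn",r.round(1))
        p=np.array(g[:3]);q=a
E
python3 - <<'E'
from h import *
for c,i in look():pass
s=get_state();print("toolx yaw",rot(s["orientation"]).apply([1,0,0]),[k for k in dir(__import__("workcell")) if 'grip' in k.lower()])
try: print(grip_point_offset)
except Exception as e: print(e)
show(DIM)
E
```

```text
toolx yaw [-9.09038218e-01  4.16712720e-01  1.62105952e-04] ['grip_point_offset']
0.0187
carton_yellow xy 0.4840 0.4561 yaw 12.2 err 0.12 {'top': 0.75, 'side': 0.9}
carton_green xy 0.4280 0.3541 yaw -8.7 err 0.07 {'top': 0.93, 'side': 0.55}
carton_orange xy 0.4266 0.3535 yaw -10.8 err 0.53 {'top': 0.62, 'side': 0.84}
carton_blue xy 0.4282 0.3534 yaw -9.7 err 0.09 {'top': 0.74}
soap_white xy 0.5501 0.2088 yaw 9.7 err 0.13 {'top': 0.68, 'side': 0.56}
soap_pink xy 0.5314 -0.3348 yaw -13.9 err 0.15 {'top': 0.73, 'side': 0.6}
brush xy 0.4086 -0.3433 yaw 11.4 err 0.23 {'top': 0.81, 'side': 0.82}
carebox xy 0.5615 -0.0661 yaw -88.9 err 0.02 {'top': 0.62, 'side': 0.56}
stain_tin xy 0.7063 0.4094 yaw 45.3 err 0.62 {'top': 0.65, 'side': 0.7}
detergent xy 0.7449 0.2747 yaw 61.8 err 0.39 {'top': 0.72, 'side': 0.67}
softener xy 0.2867 0.3662 yaw 2.4 err 0.70 {'top': 0.44, 'side': 0.94}
dosing_cup xy 0.7041 0.2001 yaw 26.3 err 0.66 {'top': 0.49, 'side': 0.75}
peg_jar xy 0.2822 0.4029 yaw -4.0 err 0.26 {'top': 0.84, 'side': 0.62}
starch_can xy 0.6285 -0.5027 yaw 37.0 err 0.18 {'top': 0.6, 'side': 0.84}
button_bowl xy 0.6952 -0.3699 yaw 44.8 err 0.44 {'top': 0.89, 'side': 0.9}
```

Run:
```python
from h import *
im=read_camera("top")
bx,by,yaw=.5615,-.0661,np.radians(-88.9)
def B(p): return R.from_euler("z",yaw).apply(np.array(p)/1000)+[bx,by,0]
k=3
x0,y0=105,130
crop=cv2.resize(im[y0:y0+115,x0:x0+260],None,fx=k,fy=k,interpolation=cv2.INTER_CUBIC)
def dr(P,col):
    q=((proj("top",P)+.5-[x0,y0])*k*16).astype(np.int32); cv2.polylines(crop,[q],False,col,1,cv2.LINE_AA,4)
dr([B((-55,-65,98)),B((55,-65,98))],(0,0,255))
print(proj("top",[B((-55,-65,98)),B((55,-65,98))]))
for n,v in dict(carton_yellow=(.484,.4561,12.2),carton_green=(.428,.3541,-8.7),soap_white=(.5501,.2088,9.7),soap_pink=(.5314,-.3348,-13.9),brush=(.4086,-.3433,11.4)).items():
    c=corners(n,v[0],v[1],np.radians(v[2]))[[4,5,7,6,4]]; dr(c,(0,0,255))
cv2.imwrite("pics/ov.png",crop)
for c,i in look():pass
for c in("top","side"):
    for n in ("carton_orange","carton_green"):
        for s in silhouettes(c,n): print(c,n,round(s["p"],2),s["box"])
s=get_state();print(s["clock"])
g=B((0,-65,0))
plan((g[0],g[1],.2,91),(g[0],g[1],.08,91))
print(B((0,-65,98)),B((0,127,214)))
```

```text
[[250.03679693 191.24195848]
 [282.77949979 191.23004737]]
top carton_orange 0.61 [176.9, 197.3, 20.8, 33.4]
top carton_green 0.66 [136.5, 196.3, 23.3, 28.8]
side carton_orange 0.64 [185.4, 169.8, 23.8, 17.3]
side carton_green 0.72 [171.1, 151.2, 30.7, 18.6]
2.05
goal (np.float64(0.4965119787120931), np.float64(-0.06734783375597983), 0.2, 91) shift [-47.94 -42.94   3.13] turn [ 0.  -0.  64.4]
goal (np.float64(0.4965119787120931), np.float64(-0.06734783375597983), 0.08, 91) shift [-0. -0. 12.] turn [0. 0. 0.]
[ 0.49651198 -0.06734783  0.098     ] [ 0.6884766  -0.06366192  0.214     ]
```

View pics/ov.png

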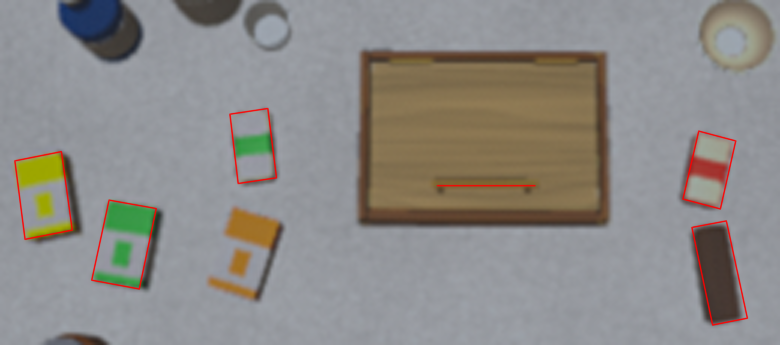

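The fits line up with the picture: the pink soap, brush, white soap, green and yellow outlines sit on their objects. The bar shows about 1 px farther out than predicted. Now I'll go above the pull.

Run:
```python
from h import *
plan((.38,.24,.2,120),(.499,-.067,.16,91),(.499,-.067,.08,91))
```

```text
goal (0.38, 0.24, 0.2, 120) shift [-24.54 -19.85   3.13] turn [ 0.  -0.  35.4]
goal (0.499, -0.067, 0.16, 91) shift [-32.54  -5.04   4.  ] turn [-0. -0. 29.]
goal (0.499, -0.067, 0.08, 91) shift [-0. -0.  8.] turn [0. 0. 0.]
```

Request:
{"fn": "send_rows", "kwargs": {
  "series": [-24.5,-19.9,3.1,0,0,35.4,0.6,-24.5,-19.9,3.1,0,0,35.4,0.6,-24.5,-19.9,3.1,0,0,35.4,0.6,-24.5,-19.9,3.1,0,0,35.4,0.6,-24.5,-19.9,3.1,0,0,35.4,0.6,-24.5,-19.9,3.1,0,0,35.4,0.6,-24.5,-19.9,3.1,0,0,35.4,0.6,-24.5,-19.9,3.1,0,0,35.4,0.6,-24.5,-19.9,3.1,0,0,35.4,0.6,-24.5,-19.9,3.1,0,0,35.4,0.6],
  "newtons": 50
}}

```text
clock: 2.88
tcp_pos: [0.38, 0.2386, 0.2004]
orientation: [-0.0, 0.502, 0.865, 0.0]
wrist_force: [0.5, 0.8, -0.4]
finger_gap: 0.0517
```

Request:
{"fn": "send_rows", "kwargs": {
  "series": [-32.5,-5,4,0,0,29,0.5,-32.5,-5,4,0,0,29,0.5,-32.5,-5,4,0,0,29,0.5,-32.5,-5,4,0,0,29,0.5,-32.5,-5,4,0,0,29,0.5,-32.5,-5,4,0,0,29,0.5,-32.5,-5,4,0,0,29,0.5,-32.5,-5,4,0,0,29,0.5,-32.5,-5,4,0,0,29,0.5,-32.5,-5,4,0,0,29,0.5]
}}

```text
clock: 3.72
tcp_pos: [0.4992, -0.0673, 0.1598]
orientation: [-0.0, 0.702, 0.712, 0.0]
wrist_force: [-0.5, -0.2, -0.4]
finger_gap: 0.0427
```

Run:
```python
from h import *
plan((.499,-.067,.08,91))
cv2.imwrite("pics/s1.png",cv2.resize(read_camera("side")[130:280,160:360],None,fx=3,fy=3,interpolation=2))
print(get_state()["finger_gap"])
```

```text
goal (0.499, -0.067, 0.08, 91) shift [ 0.03 -0.01  7.98] turn [-0.  -0.  -0.1]
0.042865114708164995
```

View pics/s1.png

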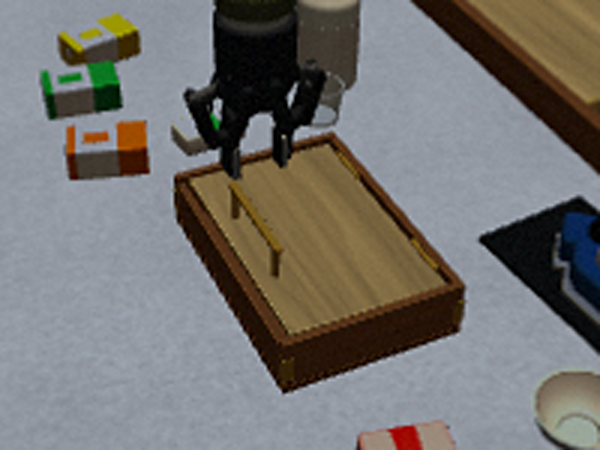

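The open fingers straddle the bar, so I'll descend and pinch it.

Request:
{"fn": "send_rows", "kwargs": {
  "series": [0,0,4,0,0,0,0.5,0,0,8,0,0,0,0.5,0,0,8,0,0,0,0.5,0,0,8,0,0,0,0,0,0,8,0,0,0,0,0,0,8,0,0,0,0,0,0,8,0,0,0,0,0,0,8,0,0,0,0,0,0,8,0,0,0,0,0,0,8,0,0,0,0],
  "newtons": 40
}}

```text
clock: 4.6
tcp_pos: [0.497, -0.0659, 0.082]
orientation: [-0.001, 0.701, 0.713, -0.001]
wrist_force: [-6.8, 2.1, 1.0]
finger_gap: 0.0082
```

Request:
{"fn": "send_rows", "kwargs": {
  "series": [0,0.2,-1.3,0,0,0,0,0,0.7,-2.6,0,0,0,0,0,1.3,-3.9,0,0,0,0,0,2.0,-5.0,0,0,0,0,0,2.9,-6.2,0,0,0,0,0,3.8,-7.2,0,0,0,0,0,4.8,-8.2,0,0,0,0,0,5.9,-9.0,0,0,0,0,0,7.0,-9.8,0,0,0,0,0,7.0,-9.8,0,0,0,0]
}}

```text
clock: 5.43
tcp_pos: [0.5702, -0.0647, 0.1815]
orientation: [0.001, 0.701, 0.714, 0.001]
wrist_force: [-2.7, 4.6, 4.5]
finger_gap: 0.0084
```

Request:
{"fn": "send_rows", "kwargs": {
  "series": [0,1.2,-0.7,0,0,0,0,0,2.5,-1.2,0,0,0,0,0,3.8,-1.7,0,0,0,0,0,5.1,-2.0,0,0,0,0,0,6.5,-2.2,0,0,0,0,0,7.9,-2.3,0,0,0,0,0,9.3,-2.3,0,0,0,0,0,10.6,-2.1,0,0,0,0,0,12.0,-1.8,0,0,0,0,0,12.4,-1.7,0,0,0,0]
}}

```text
clock: 6.27
tcp_pos: [0.6944, -0.0627, 0.1985]
orientation: [0.002, 0.701, 0.713, 0.002]
wrist_force: [-2.7, 2.4, 6.9]
finger_gap: 0.0082
```

Run:
```python
from h import *
print(get_state()["tcp_pos"])
cv2.imwrite("pics/s2.png",cv2.resize(read_camera("side")[60:280,130:400],None,fx=2.5,fy=2.5,interpolation=2))
```

```text
[ 0.69442992 -0.06270327  0.19852766]
```

View pics/s2.png

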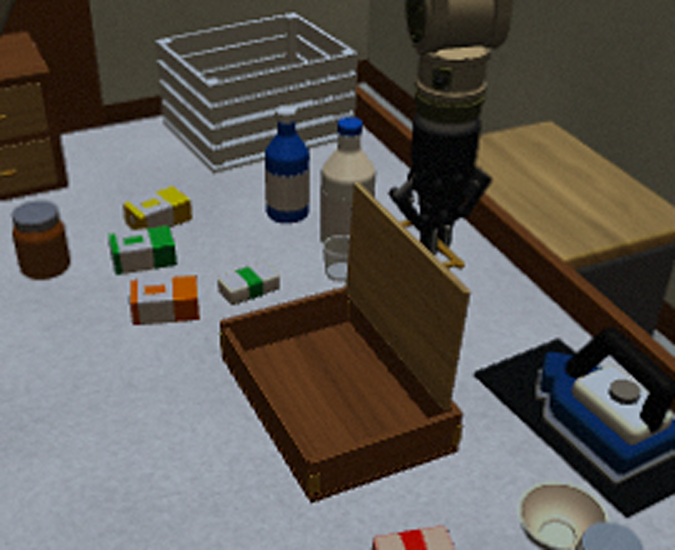

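The divider is upright at about 91.5° and the tier is empty. Release and rise.

Request:
{"fn": "send_rows", "kwargs": {
  "series": [0,0,0,0,0,0,0.35,0,0,0,0,0,0,0.35,0,0,0,0,0,0,0.35,0,0,-3,0,0,0,0.35,0,0,-6,0,0,0,0.35,0,0,-10,0,0,0,0.35,0,0,-11,0,0,0,0.4,0,0,-11,0,0,0,0.4]
}}

```text
clock: 6.98
tcp_pos: [0.6936, -0.064, 0.3107]
orientation: [0.004, 0.701, 0.713, 0.002]
wrist_force: [0.5, 0.5, 0.2]
finger_gap: 0.0342
```

Run:
```python
from h import *
for c,i in look():pass
show(["soap_white","soap_pink","brush"])
plan((.61,.08,.30,140),(.5501,.2088,.13,189.7),(.5501,.2088,.003,189.7))
```

```text
soap_white xy 0.5504 0.2081 yaw 11.0 err 0.10 {'top': 0.6, 'side': 0.56}
soap_pink xy 0.5313 -0.3343 yaw -12.7 err 0.13 {'top': 0.67, 'side': 0.66}
brush xy 0.4067 -0.3434 yaw 9.3 err 0.15 {'top': 0.78, 'side': 0.92}
goal (0.61, 0.08, 0.3, 140) shift [14.48 -7.95  0.41] turn [ -0.1  -0.1 -49. ]
goal (0.5501, 0.2088, 0.13, 189.7) shift [12.87  6.02 17.  ] turn [  0.    0.  -49.7]
goal (0.5501, 0.2088, 0.003, 189.7) shift [ 0.  -0.  12.7] turn [0. 0. 0.]
```

Request:
{"fn": "send_rows", "kwargs": {
  "series": [4,-2.2,0.1,0,0,-7,0.5,8,-4.5,0.2,0,0,-14,0.8,14.5,-8,0.4,0,0,-21,0.8,14.5,-8,0.4,0,0,-28,0.8,14.5,-8,0.4,0,0,-35,0.8,14.5,-8,0.4,0,0,-42,0.8,14.5,-8,0.4,0,0,-49,0.8,14.5,-8,0.4,0,0,-49,0.8]
}}

```text
clock: 8.05
tcp_pos: [0.6095, 0.0807, 0.301]
orientation: [-0.0, 0.34, 0.94, -0.0]
wrist_force: [1.0, -1.1, -0.1]
finger_gap: 0.0683
```

Request:
{"fn": "send_rows", "kwargs": {
  "series": [12.9,6,17,0,0,-50,0.8,12.9,6,17,0,0,-50,0.8,12.9,6,17,0,0,-50,0.8,12.9,6,17,0,0,-50,0.8,12.9,6,17,0,0,-50,0.8,12.9,6,17,0,0,-50,0.8,12.9,6,17,0,0,-50,0.8,12.9,6,17,0,0,-50,0.8,12.9,6,17,0,0,-50,0.8]
}}

```text
clock: 8.8
tcp_pos: [0.5499, 0.209, 0.1311]
orientation: [-0.0, -0.084, 0.996, -0.0]
wrist_force: [-0.5, 0.0, -0.6]
finger_gap: 0.0682
```

Request:
{"fn": "send_rows", "kwargs": {
  "series": [0,0,4,0,0,0,0.8,0,0,8,0,0,0,0.8,0,0,11,0,0,0,0.8,0,0,12.7,0,0,0,0.8,0,0,12.7,0,0,0,0.3,0,0,12.7,0,0,0,0.3,0,0,12.7,0,0,0,0.3,0,0,12.7,0,0,0,0.3,0,0,12.7,0,0,0,0.3,0,0,12.7,0,0,0,0.3],
  "newtons": 50
}}

```text
clock: 9.63
tcp_pos: [0.5508, 0.2093, 0.0057]
orientation: [0.001, -0.087, 0.996, 0.0]
wrist_force: [0.1, 0.3, -1.5]
finger_gap: 0.045
```

Run:
```python
from h import *
plan((.5501,.2088,.13,190.7),(.535,.0134,.13,181.1),(.535,.0134,.013,181.1))
```

```text
goal (0.5501, 0.2088, 0.13, 190.7) shift [  0.05  -0.03 -12.43] turn [ 0.   0.1 -0.8]
goal (0.535, 0.0134, 0.13, 181.1) shift [  5.11 -18.92  -0.  ] turn [ 0.  -0.   9.6]
goal (0.535, 0.0134, 0.013, 181.1) shift [ 0.  -0.  11.7] turn [0. 0. 0.]
```

Request:
{"fn": "send_rows", "kwargs": {
  "series": [0,0,-3,0,0,0,0.3,0,0,-6,0,0,0,0.3,0,0,-9,0,0,0,0.3,0,0,-12.6,0,0,0,0.3,0,0,-12.6,0,0,0,0.3]
}}

```text
clock: 10.05
tcp_pos: [0.5541, 0.2102, 0.1386]
orientation: [0.006, -0.087, 0.996, 0.001]
wrist_force: [2.4, 0.6, -0.8]
finger_gap: 0.0449
```

Request:
{"fn": "send_rows", "kwargs": {
  "series": [1.5,-4,0,0,0,4,0.3,3,-8,0,0,0,9,0.3,4,-12,0,0,0,9,0.3,5,-16,0,0,0,9,0.3,5,-19,0,0,0,9,0.3,5,-19,0,0,0,9,0.3,5,-19,0,0,0,9,0.3,5,-19,0,0,0,9,0.3]
}}

```text
clock: 10.72
tcp_pos: [0.5334, 0.0134, 0.1305]
orientation: [0.0, -0.008, 1.0, 0.0]
wrist_force: [0.0, 0.1, -2.3]
finger_gap: 0.0454
```

Run:
```python
from h import *
plan((.535,.0134,.013,181.1)); print(get_state()["finger_gap"])
cv2.imwrite("pics/s3.png",cv2.resize(read_camera("side")[80:280,180:380],None,fx=2.5,fy=2.5,interpolation=2))
```

```text
goal (0.535, 0.0134, 0.013, 181.1) shift [-1.600e-01 -1.000e-02  1.175e+01] turn [ 0.   0.  -0.2]
0.04541940611937296
```

View pics/s3.png

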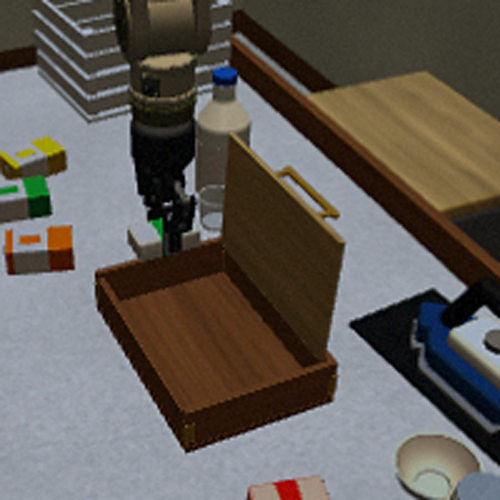

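The soap is held above the tier. Lower, release, rise.

Request:
{"fn": "send_rows", "kwargs": {
  "series": [0,0,3,0,0,0,0.3,0,0,6,0,0,0,0.3,0,0,9,0,0,0,0.3,0,0,10.5,0,0,0,0.3,0,0,11.6,0,0,0,0.3,0,0,11.6,0,0,0,0.3,0,0,11.6,0,0,0,0.68,0,0,11.6,0,0,0,0.68,0,0,11.6,0,0,0,0.68]
}}

```text
clock: 11.52
tcp_pos: [0.5347, 0.0112, 0.0153]
orientation: [0.001, -0.008, 1.0, -0.003]
wrist_force: [-0.8, -14.1, 4.9]
finger_gap: 0.0578
```

Request:
{"fn": "send_rows", "kwargs": {
  "series": [0,0,-4,0,0,0,0.68,0,0,-8,0,0,0,0.68,0,0,-12,0,0,0,0.68,0,0,-12,0,0,0,0.68]
}}

```text
clock: 11.85
tcp_pos: [0.5385, 0.0144, 0.1429]
orientation: [0.007, -0.01, 1.0, -0.001]
wrist_force: [1.2, 0.4, 0.6]
finger_gap: 0.0582
```

Run:
```python
from h import *
for c,i in look():pass
show(["soap_pink","brush"])
show(["soap_white"],z0=.008)
plan((.53,-.15,.13,175),(.5313,-.334,.13,167),(.5313,-.334,.003,167))
```

```text
soap_pink xy 0.5309 -0.3352 yaw -12.7 err 0.15 {'top': 0.83, 'side': 0.63}
brush xy 0.4076 -0.3425 yaw 11.2 err 0.17 {'top': 0.75, 'side': 0.74}
soap_white xy 0.5350 0.0155 yaw -8.6 err 0.17 {'side': 0.79}
goal (0.53, -0.15, 0.13, 175) shift [  0.53 -16.37   0.28] turn [ 0.  -0.2  6. ]
goal (0.5313, -0.334, 0.13, 167) shift [ -1.73 -18.32  -0.  ] turn [ 0. -0.  8.]
goal (0.5313, -0.334, 0.003, 167) shift [ 0.  -0.  12.7] turn [0. 0. 0.]
```

Request:
{"fn": "send_rows", "kwargs": {
  "series": [0.2,-8,0,0,0,4,0.8,0.3,-16,0,0,0,8,0.8,0.8,-34.8,0,0,0,14,0.8,0.8,-34.8,0,0,0,14,0.8,0.8,-34.8,0,0,0,14,0.8,0.8,-34.8,0,0,0,14,0.8,0.8,-34.8,0,0,0,14,0.8,0.8,-34.8,0,0,0,14,0.8,0.8,-34.8,0,0,0,14,0.8,0.8,-34.8,0,0,0,14,0.8]
}}

```text
clock: 13.08
tcp_pos: [0.5306, -0.3389, 0.1327]
orientation: [-0.0, 0.116, 0.993, -0.0]
wrist_force: [-0.2, 0.2, -1.1]
finger_gap: 0.0682
```

Run:
```python
from h import *
for c,i in look():pass
show(["soap_pink"],cams=("side",)); plan((.531,-.334,.0035,167))
```

```text
soap_pink xy 0.5329 -0.3366 yaw -25.3 err 0.20 {'side': 0.72}
goal (0.531, -0.334, 0.0035, 167) shift [-0.06 -0.06 12.98] turn [ 0.1 -0.1 -0. ]
```

Request:
{"fn": "send_rows", "kwargs": {
  "series": [0,0,4,0,0,0,0.8,0,0,8,0,0,0,0.8,0,0,11,0,0,0,0.8,0,0,12.9,0,0,0,0.8,0,0,12.9,0,0,0,0.3,0,0,12.9,0,0,0,0.3,0,0,12.9,0,0,0,0.3,0,0,12.9,0,0,0,0.3,0,0,12.9,0,0,0,0.3,0,0,12.9,0,0,0,0.3]
}}

```text
clock: 14.07
tcp_pos: [0.5323, -0.3353, 0.0068]
orientation: [0.001, 0.113, 0.994, -0.001]
wrist_force: [-0.4, 0.2, -0.9]
finger_gap: 0.045
```

Request:
{"fn": "send_rows", "kwargs": {
  "series": [0,0,-3,0,0,0,0.3,0,0,-6,0,0,0,0.3,0,0,-9,0,0,0,0.3,0,0,-12.6,0,0,0,0.3,0,0,-12.6,0,0,0,0.3,0,0,-12.6,0,0,0,0.3]
}}

```text
clock: 14.57
tcp_pos: [0.5332, -0.3364, 0.1351]
orientation: [0.003, 0.114, 0.994, -0.002]
wrist_force: [-1.0, -0.3, -2.4]
finger_gap: 0.0453
```

Run:
```python
from h import *
read_camera("side");read_camera("side")
plan((.535,-.067,.13,181.1),(.535,-.067,.013,181.1)); print(get_state()["tcp_pos"])
```

```text
goal (0.535, -0.067, 0.13, 181.1) shift [ 5.66 26.17  0.12] turn [  0.    0.  -14.1]
goal (0.535, -0.067, 0.013, 181.1) shift [ 0.  -0.  11.7] turn [0. 0. 0.]
[ 0.53111256 -0.33469006  0.13118038]
```

Request:
{"fn": "send_rows", "kwargs": {
  "series": [1,4,0,0,0,-4,0.3,2,8,0,0,0,-8,0.3,3,12,0,0,0,-14,0.3,4,16,0,0,0,-14,0.3,5,20,0,0,0,-14,0.3,5.7,24,0,0,0,-14,0.3,5.7,26.2,0,0,0,-14,0.3,5.7,26.2,0,0,0,-14,0.3,5.7,26.2,0,0,0,-14,0.3]
}}

```text
clock: 15.42
tcp_pos: [0.5339, -0.0652, 0.1298]
orientation: [-0.001, -0.01, 1.0, 0.0]
wrist_force: [-0.4, -0.5, -1.9]
finger_gap: 0.0446
```

Request:
{"fn": "send_rows", "kwargs": {
  "series": [0,0,3,0,0,0,0.3,0,0,6,0,0,0,0.3,0,0,9,0,0,0,0.3,0,0,10.5,0,0,0,0.3,0,0,11.7,0,0,0,0.3,0,0,11.7,0,0,0,0.3,0,0,11.7,0,0,0,0.65,0,0,11.7,0,0,0,0.65,0,0,11.7,0,0,0,0.65]
}}

```text
clock: 16.17
tcp_pos: [0.5349, -0.0676, 0.0142]
orientation: [-0.0, -0.008, 1.0, -0.0]
wrist_force: [0.8, -0.3, -0.4]
finger_gap: 0.0551
```

Request:
{"fn": "send_rows", "kwargs": {
  "series": [0,0,-4,0,0,0,0.65,0,0,-8,0,0,0,0.65,0,0,-12,0,0,0,0.65,0,0,-12,0,0,0,0.65]
}}

```text
clock: 16.5
tcp_pos: [0.5397, -0.0683, 0.1426]
orientation: [0.006, -0.008, 1.0, -0.002]
wrist_force: [1.1, -0.9, 1.6]
finger_gap: 0.0556
```

Run:
```python
from h import *
read_camera("side")
for c,i in look():pass
show(["brush"])
plan((.4076,-.3425,.13,190.5),(.4076,-.3425,.009,190.5))
cv2.imwrite("pics/s4.png",cv2.resize(read_camera("side")[80:330,180:380],None,fx=2.4,fy=2.4,interpolation=2))
```

```text
brush xy 0.4082 -0.3436 yaw 9.6 err 0.17 {'top': 0.64, 'side': 0.77}
goal (0.4076, -0.3425, 0.13, 190.5) shift [ 13.09 -27.37   0.32] turn [ 0.  -0.1 -9.5]
goal (0.4076, -0.3425, 0.009, 190.5) shift [-0.  -0.  12.1] turn [0. 0. 0.]
```

View pics/s4.png

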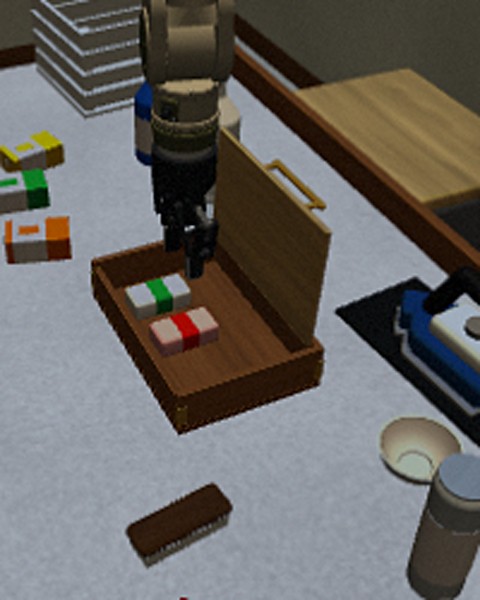

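Both soaps lie flat in the tier. The brush is next.

Request:
{"fn": "send_rows", "kwargs": {
  "series": [1.8,-4,0,0,0,-4,0.75,3.6,-8,0,0,0,-9.5,0.75,12.9,-27.4,0,0,0,-9.5,0.75,12.9,-27.4,0,0,0,-9.5,0.75,12.9,-27.4,0,0,0,-9.5,0.75,12.9,-27.4,0,0,0,-9.5,0.75,12.9,-27.4,0,0,0,-9.5,0.75,12.9,-27.4,0,0,0,-9.5,0.75,12.9,-27.4,0,0,0,-9.5,0.75,12.9,-27.4,0,0,0,-9.5,0.75]
}}

```text
clock: 17.63
tcp_pos: [0.4097, -0.3425, 0.1329]
orientation: [-0.001, -0.09, 0.996, 0.001]
wrist_force: [0.3, -0.0, -0.4]
finger_gap: 0.0638
```

Run:
```python
from h import *
for c,i in look():pass
show(["brush"],cams=("side",)); plan((.408,-.343,.009,190.5))
```

```text
brush xy 0.5184 0.0587 yaw 69.7 err 0.82 {'side': 0.74}
goal (0.408, -0.343, 0.009, 190.5) shift [ 0.31 -0.15 12.47] turn [ 0.1 -0.   0.1]
```

Request:
{"fn": "send_rows", "kwargs": {
  "series": [0.2,-0.1,4,0,0,0,0.75,0.2,-0.1,8,0,0,0,0.75,0.2,-0.1,11,0,0,0,0.75,0.2,-0.1,12.4,0,0,0,0.75,0.2,-0.1,12.4,0,0,0,0.25,0.2,-0.1,12.4,0,0,0,0.25,0.2,-0.1,12.4,0,0,0,0.25,0.2,-0.1,12.4,0,0,0,0.25,0.2,-0.1,12.4,0,0,0,0.25,0.2,-0.1,12.4,0,0,0,0.25]
}}

```text
clock: 18.62
tcp_pos: [0.4095, -0.3448, 0.0115]
orientation: [0.001, -0.091, 0.996, -0.001]
wrist_force: [0.6, 0.3, -0.9]
finger_gap: 0.0414
```

Request:
{"fn": "send_rows", "kwargs": {
  "series": [0,0,-3,0,0,0,0.25,0,0,-6,0,0,0,0.25,0,0,-9,0,0,0,0.25,0,0,-12.4,0,0,0,0.25,0,0,-12.4,0,0,0,0.25,0,0,-12.4,0,0,0,0.25]
}}

```text
clock: 19.12
tcp_pos: [0.4101, -0.3459, 0.1372]
orientation: [0.002, -0.091, 0.996, -0.003]
wrist_force: [-0.2, 0.5, -2.0]
finger_gap: 0.0415
```

Run:
```python
from h import *
read_camera("side");im=read_camera("side");read_camera("side")
plan((.545,-.144,.135,181.1),(.545,-.144,.018,181.1)); print(get_state()["tcp_pos"],get_state()["finger_gap"])
cv2.imwrite("pics/s5.png",cv2.resize(im[150:350,180:380],None,fx=2.4,fy=2.4,interpolation=2))
```

```text
goal (0.545, -0.144, 0.135, 181.1) shift [-17.08  17.13  -0.17] turn [ 0.1 -0.1  9.4]
goal (0.545, -0.144, 0.018, 181.1) shift [ 0.  -0.  11.7] turn [0. 0. 0.]
[ 0.408123   -0.34350184  0.133184  ] 0.041167466279004056
```

View pics/s5.png

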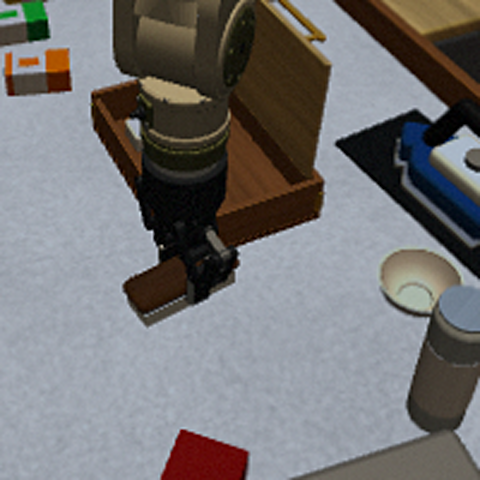

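The brush is gripped near its middle. Place it in the right bay.

Request:
{"fn": "send_rows", "kwargs": {
  "series": [-2.5,2.5,0,0,0,4,0.25,-5,5,0,0,0,9.4,0.25,-7.5,7.5,0,0,0,9.4,0.25,-10,10,0,0,0,9.4,0.25,-12.5,12.5,0,0,0,9.4,0.25,-15,15,0,0,0,9.4,0.25,-17.1,17.1,0,0,0,9.4,0.25,-17.1,17.1,0,0,0,9.4,0.25,-17.1,17.1,0,0,0,9.4,0.25]
}}

```text
clock: 20.02
tcp_pos: [0.5454, -0.1431, 0.1324]
orientation: [-0.002, -0.011, 1.0, 0.001]
wrist_force: [-0.1, -0.3, -1.9]
finger_gap: 0.0414
```

Request:
{"fn": "send_rows", "kwargs": {
  "series": [0,0,3,0,0,0,0.25,0,0,6,0,0,0,0.25,0,0,9,0,0,0,0.25,0,0,10.5,0,0,0,0.25,0,0,11.5,0,0,0,0.25,0,0,11.5,0,0,0,0.25,0,0,11.5,0,0,0,0.58,0,0,11.5,0,0,0,0.58,0,0,11.5,0,0,0,0.58]
}}

```text
clock: 20.77
tcp_pos: [0.546, -0.1457, 0.0196]
orientation: [0.0, -0.009, 1.0, -0.0]
wrist_force: [0.1, 0.4, -0.5]
finger_gap: 0.0498
```

Request:
{"fn": "send_rows", "kwargs": {
  "series": [0,0,-4,0,0,0,0.58,0,0,-8,0,0,0,0.58,0,0,-12,0,0,0,0.4,0,0,-15,0,0,0,0.35,0,0,-19,0,0,0,0.35,0,0,-19,0,0,0,0.35]
}}

```text
clock: 21.27
tcp_pos: [0.5495, -0.1466, 0.2182]
orientation: [0.006, -0.009, 1.0, -0.003]
wrist_force: [1.1, 0.1, 1.7]
finger_gap: 0.0301
```

Run:
```python
from h import *
im=read_camera("side");read_camera("side")
bx,by,yaw=.5615,-.0661,np.radians(-88.9)
def B(p): return R.from_euler("z",yaw).apply(np.array(p)/1000)+[bx,by,0]
for th in (1.57,1.597,1.62): print(th,B((0,89-154*np.cos(th)+38*np.sin(th),60+154*np.sin(th)+38*np.cos(th))))
plan((.62,-.1,.31,136),(.693,-.064,.31,91),(.693,-.064,.198,91)); print(get_state()["tcp_pos"],get_state()["finger_gap"])
cv2.imwrite("pics/s6.png",cv2.resize(im[80:280,180:380],None,fx=2.8,fy=2.8,interpolation=2))
```

```text
1.57 [ 0.68835397 -0.06366428  0.21403021]
1.597 [ 0.69249771 -0.06358472  0.21295151]
1.62 [ 0.69600353 -0.0635174   0.21194464]
goal (0.62, -0.1, 0.31, 136) shift [-7.4   4.41 -9.77] turn [-0.   0.3 45.1]
goal (0.693, -0.064, 0.31, 91) shift [-2.75  7.66  0.  ] turn [ 0. -0. 45.]
goal (0.693, -0.064, 0.198, 91) shift [-0.  -0.  11.2] turn [0. 0. 0.]
[ 0.54732756 -0.14573383  0.21200825] 0.029791877111674036
```

View pics/s6.png

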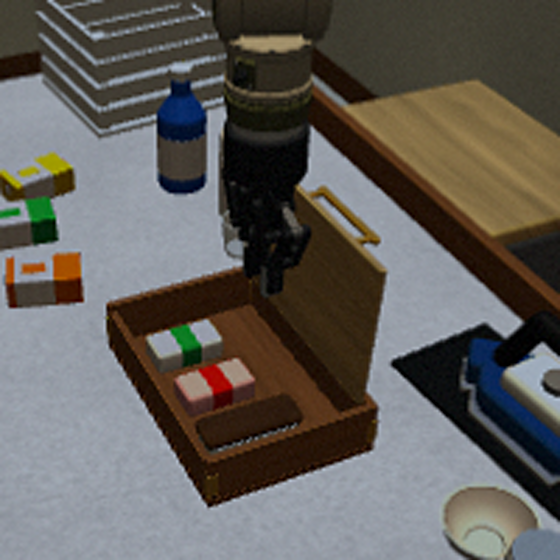

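All three items lie flat in the tier. Back over the divider to regrip the pull.

Request:
{"fn": "send_rows", "kwargs": {
  "series": [0,0,-4,0,0,7,0.4,0,0,-8,0,0,14,0.4,0,0,-10,0,0,21,0.4,-3,2,-10,0,0,28,0.4,-6,4,-10,0,0,35,0.4,-7.4,4.4,-10,0,0,42,0.4,-7.4,4.4,-10,0,0,45,0.4,-7.4,4.4,-10,0,0,45,0.4]
}}

```text
clock: 22.03
tcp_pos: [0.6193, -0.0989, 0.3067]
orientation: [-0.002, 0.374, 0.927, -0.0]
wrist_force: [-0.3, -0.6, -0.1]
finger_gap: 0.034
```

Request:
{"fn": "send_rows", "kwargs": {
  "series": [-1,3,0,0,0,7,0.4,-2,6,0,0,0,14,0.4,-2.8,7.7,0,0,0,21,0.4,-2.8,7.7,0,0,0,28,0.4,-2.8,7.7,0,0,0,35,0.4,-2.8,7.7,0,0,0,42,0.4,-2.8,7.7,0,0,0,45,0.4,-2.8,7.7,0,0,0,45,0.4,-2.8,7.7,0,0,0,45,0.4]
}}

```text
clock: 22.78
tcp_pos: [0.692, -0.0639, 0.3085]
orientation: [-0.001, 0.7, 0.715, -0.0]
wrist_force: [-0.3, -0.0, 0.3]
finger_gap: 0.0345
```

Run:
```python
from h import *
read_camera("side")
plan((.693,-.064,.31,91),(.693,-.064,.196,91)); print(get_state()["tcp_pos"],get_state()["finger_gap"])
```

```text
goal (0.693, -0.064, 0.31, 91) shift [-0.01  0.08 -0.13] turn [-0.1 -0.   0.2]
goal (0.693, -0.064, 0.196, 91) shift [-0.  -0.  11.4] turn [0. 0. 0.]
[ 0.69215872 -0.0638957   0.30866609] 0.03404731628697318
```

Request:
{"fn": "send_rows", "kwargs": {
  "series": [0,0.1,3,0,0,0,0.4,0,0.1,6,0,0,0,0.4,0,0.1,9,0,0,0,0.4,0,0.1,11.1,0,0,0,0.4,0,0.1,11.1,0,0,0,0.4,0,0.1,11.1,0,0,0,0,0,0.1,11.1,0,0,0,0,0,0.1,11.1,0,0,0,0,0,0.1,11.1,0,0,0,0,0,0.1,11.1,0,0,0,0],
  "newtons": 40
}}

```text
clock: 23.67
tcp_pos: [0.6937, -0.0637, 0.1986]
orientation: [0.0, 0.7, 0.714, 0.0]
wrist_force: [-0.8, 0.1, 1.4]
finger_gap: 0.0085
```

Request:
{"fn": "send_rows", "kwargs": {
  "series": [0,-1.2,-0.3,0,0,0,0,0,-2.6,-0.5,0,0,0,0,0,-4.0,-0.6,0,0,0,0,0,-5.4,-0.5,0,0,0,0,0,-6.7,-0.4,0,0,0,0,0,-8.1,-0.1,0,0,0,0,0,-9.4,0.3,0,0,0,0,0,-10.7,0.8,0,0,0,0,0,-11.9,1.4,0,0,0,0,0,-12.4,1.7,0,0,0,0]
}}

```text
clock: 24.5
tcp_pos: [0.5696, -0.0659, 0.1824]
orientation: [0.001, 0.7, 0.714, 0.001]
wrist_force: [4.0, 1.2, -0.2]
finger_gap: 0.0084
```

Request:
{"fn": "send_rows", "kwargs": {
  "series": [0,-1.2,0.8,0,0,0,0,0,-2.2,1.6,0,0,0,0,0,-3.2,2.6,0,0,0,0,0,-4.2,3.6,0,0,0,0,0,-5.0,4.7,0,0,0,0,0,-5.7,5.9,0,0,0,0,0,-6.3,7.2,0,0,0,0,0,-6.8,8.5,0,0,0,0,0,-7.2,9.8,0,0,0,0,0,-7.2,10.1,0,0,0,0]
}}

```text
clock: 25.33
tcp_pos: [0.4964, -0.0672, 0.0802]
orientation: [-0.001, 0.7, 0.714, -0.001]
wrist_force: [-10.6, 1.2, 29.3]
finger_gap: 0.0081
```

Run:
```python
from h import *
im=read_camera("side");s=get_state();print(s["tcp_pos"],s["wrist_force"],s["finger_gap"])
```

```text
[ 0.49630667 -0.06718807  0.08050424] [-4.42825556 -0.06848854  3.8789768 ] 0.00818440017882805
```

It reached the closed height with contact force. Release, rise, and refit the cartons.

Request:
{"fn": "send_rows", "kwargs": {
  "series": [0,0,0,0,0,0,0.5,0,0,0,0,0,0,0.5,0,0,0,0,0,0,0.5,0,0,-3,0,0,0,0.5,0,0,-6,0,0,0,0.5,0,0,-10,0,0,0,0.6,0,0,-14,0,0,0,0.6,0,0,-14,0,0,0,0.6]
}}

```text
clock: 26.05
tcp_pos: [0.5016, -0.0683, 0.2282]
orientation: [0.005, 0.7, 0.714, 0.003]
wrist_force: [1.0, 0.7, -0.7]
finger_gap: 0.0513
```

Run:
```python
from h import *
read_camera("side");read_camera("side")
for c,im in look():
    if c=="side": cv2.imwrite("pics/s7.png",cv2.resize(im[110:270,150:350],None,fx=2.8,fy=2.8,interpolation=2))
show(["carton_yellow","carton_green","carton_orange","carton_orange"])
show(["carton_orange"],cams=("side",));show(["carton_orange"],cams=("top",))
print(get_state()["tcp_pos"],get_state()["orientation"])
```

```text
carton_yellow xy 0.4839 0.4551 yaw 12.4 err 0.13 {'top': 0.8, 'side': 0.81}
carton_green xy 0.4832 0.4546 yaw 11.3 err 0.51 {'top': 0.72, 'side': 0.72}
carton_orange xy 0.4193 0.2124 yaw -15.1 err 0.07 {'top': 0.89, 'side': 0.62}
carton_orange xy 0.4193 0.2124 yaw -15.1 err 0.07 {'top': 0.89, 'side': 0.62}
carton_orange xy 0.4210 0.2142 yaw -15.7 err 0.06 {'side': 0.62}
carton_orange xy 0.4181 0.2121 yaw -16.3 err 0.06 {'top': 0.89}
[ 0.49754291 -0.06718339  0.22002938] [-2.28899949e-04  7.00440583e-01  7.13710678e-01 -7.10251026e-05]
```

View pics/s7.png

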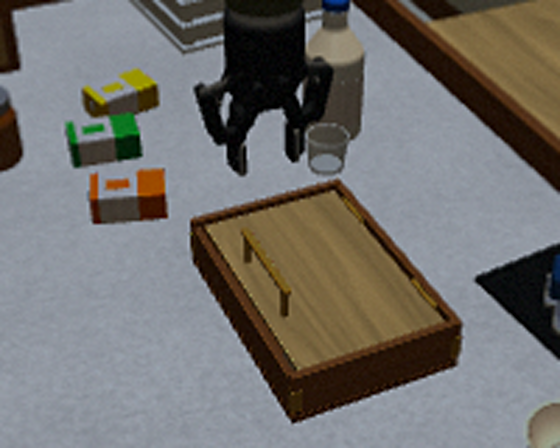

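The divider is closed flush. Cartons are next, orange first.

Run:
```python
from h import *
plan((.46,.08,.18,128),(.4193,.2125,.13,164.5),(.4193,.2125,.006,164.5),(.4193,.2125,.15,164.5),(.5735,-.0659,.15,181.1))
```

```text
goal (0.46, 0.08, 0.18, 128) shift [14.79 -3.48  4.01] turn [ -0.   -0.  -36.9]
goal (0.4193, 0.2125, 0.13, 164.5) shift [12.95  4.95  5.  ] turn [ -0.    0.  -36.5]
goal (0.4193, 0.2125, 0.006, 164.5) shift [ 0.  -0.  12.4] turn [0. 0. 0.]
goal (0.4193, 0.2125, 0.15, 164.5) shift [ -0.    0.  -14.4] turn [0. 0. 0.]
goal (0.5735, -0.0659, 0.15, 181.1) shift [-22.3  -22.71  -0.  ] turn [  0.    0.  -16.6]
```

Request:
{"fn": "send_rows", "kwargs": {
  "series": [14.8,-3.5,4,0,0,-36.9,0.8,14.8,-3.5,4,0,0,-36.9,0.8,14.8,-3.5,4,0,0,-36.9,0.8,14.8,-3.5,4,0,0,-36.9,0.9,14.8,-3.5,4,0,0,-36.9,0.9,14.8,-3.5,4,0,0,-36.9,0.9,14.8,-3.5,4,0,0,-36.9,0.9]
}}

```text
clock: 27.33
tcp_pos: [0.46, 0.0803, 0.1805]
orientation: [0.0, 0.439, 0.898, 0.0]
wrist_force: [-0.0, 0.1, -0.0]
finger_gap: 0.0768
```

Request:
{"fn": "send_rows", "kwargs": {
  "series": [13,5,5,0,0,-36.5,0.95,13,5,5,0,0,-36.5,0.95,13,5,5,0,0,-36.5,0.95,13,5,5,0,0,-36.5,0.95,13,5,5,0,0,-36.5,0.95,13,5,5,0,0,-36.5,0.95,13,5,5,0,0,-36.5,0.95,13,5,5,0,0,-36.5,0.95]
}}

```text
clock: 28.0
tcp_pos: [0.4204, 0.2125, 0.1308]
orientation: [0.001, 0.138, 0.99, 0.0]
wrist_force: [0.4, -0.7, 0.3]
finger_gap: 0.0814
```

Run:
```python
from h import *
for c,i in look():pass
show(["carton_orange"],cams=("side",));plan((.4193,.2125,.006,164.5))
```

```text
carton_orange xy 0.3661 -0.4788 yaw 19.3 err 0.27 {'side': 0.67}
goal (0.4193, 0.2125, 0.006, 164.5) shift [ 0.09 -0.04 12.47] turn [ 0.   0.  -0.3]
```

Request:
{"fn": "send_rows", "kwargs": {
  "series": [0,0,4,0,0,0,0.95,0,0,8,0,0,0,0.95,0,0,11,0,0,0,0.95,0,0,12.5,0,0,0,0.95,0,0,12.5,0,0,0,0.4,0,0,12.5,0,0,0,0.4,0,0,12.5,0,0,0,0.4,0,0,12.5,0,0,0,0.4,0,0,12.5,0,0,0,0.4],
  "newtons": 50
}}

```text
clock: 28.9
tcp_pos: [0.4207, 0.2137, 0.0067]
orientation: [0.001, 0.135, 0.991, 0.001]
wrist_force: [0.3, 0.3, -1.2]
finger_gap: 0.057
```

Request:
{"fn": "send_rows", "kwargs": {
  "series": [0,0,-3,0,0,0,0.4,0,0,-6,0,0,0,0.4,0,0,-9,0,0,0,0.4,0,0,-12,0,0,0,0.4,0,0,-14.4,0,0,0,0.4,0,0,-14.4,0,0,0,0.4,0,0,-14.4,0,0,0,0.4]
}}

```text
clock: 29.48
tcp_pos: [0.4209, 0.2139, 0.1516]
orientation: [0.002, 0.135, 0.991, 0.001]
wrist_force: [-0.7, -0.4, -1.9]
finger_gap: 0.0576
```

Run:
```python
from h import *
read_camera("side");read_camera("side")
plan((.5735,-.0659,.15,181.1),(.5735,-.0659,.067,181.1));print(get_state()["tcp_pos"])
```

```text
goal (0.5735, -0.0659, 0.15, 181.1) shift [-22.37 -22.75  -0.11] turn [ -0.   -0.  -16.6]
goal (0.5735, -0.0659, 0.067, 181.1) shift [ 0.  -0.   8.3] turn [0. 0. 0.]
[0.41884414 0.2132347  0.14893726]
```

Request:
{"fn": "send_rows", "kwargs": {
  "series": [-2.5,-2.5,0,0,0,-3,0.4,-5,-5,0,0,0,-6,0.4,-7.5,-7.7,0,0,0,-9,0.4,-10,-10.2,0,0,0,-12,0.4,-12.5,-12.8,0,0,0,-15,0.4,-15,-15.3,0,0,0,-16.6,0.4,-17.5,-18,0,0,0,-16.6,0.4,-20,-20.5,0,0,0,-16.6,0.4,-22.4,-22.7,0,0,0,-16.6,0.4,-22.4,-22.7,0,0,0,-16.6,0.4]
}}

```text
clock: 30.42
tcp_pos: [0.5767, -0.0705, 0.1471]
orientation: [0.0, -0.007, 1.0, -0.001]
wrist_force: [0.9, 0.1, -1.0]
finger_gap: 0.0574
```

Run:
```python
from h import *
im=read_camera("side");read_camera("side");read_camera("side")
plan((.5735,-.0659,.067,181.1));print(get_state()["finger_gap"],get_state()["tcp_pos"])
cv2.imwrite("pics/s8.png",cv2.resize(im[110:270,150:350],None,fx=2.8,fy=2.8,interpolation=2))
```

```text
goal (0.5735, -0.0659, 0.067, 181.1) shift [-0.08 -0.09  8.03] turn [ 0.1 -0.2 -0.1]
0.05705864097855061 [ 0.57297263 -0.06512743  0.14734186]
```

View pics/s8.png

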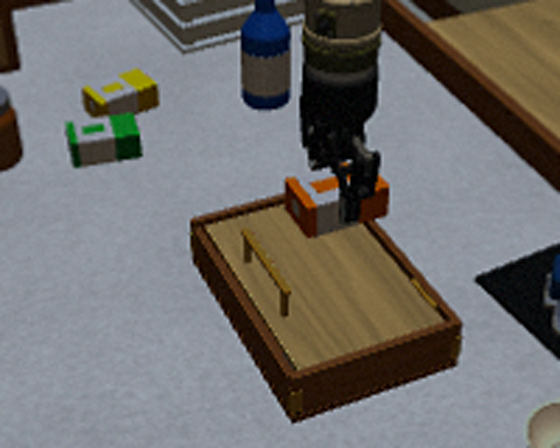

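Request:
{"fn": "send_rows", "kwargs": {
  "series": [0,0,2.5,0,0,0,0.4,0,0,5,0,0,0,0.4,0,0,7,0,0,0,0.4,0,0,7.8,0,0,0,0.4,0,0,8.1,0,0,0,0.4,0,0,8.1,0,0,0,0.4,0,0,8.1,0,0,0,0.9,0,0,8.1,0,0,0,0.9,0,0,8.1,0,0,0,0.9,0,0,8.1,0,0,0,0.9]
}}

```text
clock: 31.4
tcp_pos: [0.5753, -0.0655, 0.0696]
orientation: [0.001, -0.009, 1.0, -0.0]
wrist_force: [-0.3, 0.4, -0.5]
finger_gap: 0.0768
```

Request:
{"fn": "send_rows", "kwargs": {
  "series": [0,0,-3,0,0,0,0.9,0,0,-6,0,0,0,0.9,0,0,-10,0,0,0,0.9,0,0,-12,0,0,0,0.9,0,0,-12,0,0,0,0.9]
}}

```text
clock: 31.82
tcp_pos: [0.5777, -0.0662, 0.1949]
orientation: [0.005, -0.009, 1.0, -0.001]
wrist_force: [0.8, -0.3, 0.1]
finger_gap: 0.0769
```

Run:
```python
from h import *
read_camera("side");read_camera("side")
for c,i in look():pass
show(["carton_yellow"])
show(["carton_orange"],z0=.06)
show(["carton_orange"],z0=.06,cams=("side",))
show(["carton_green"],cams=("top",));show(["carton_green"],cams=("side",))
plan((.52,.2,.18,186),(.484,.4555,.13,192.3),(.484,.4555,.006,192.3))
```

```text
carton_yellow xy 0.4821 0.4569 yaw 11.0 err 0.13 {'top': 0.66, 'side': 0.67}
carton_orange xy 0.5742 -0.0646 yaw -4.9 err 0.13 {'side': 0.79}
carton_orange xy 0.5742 -0.0646 yaw -4.9 err 0.13 {'side': 0.79}
carton_green xy 0.4287 0.3528 yaw -8.5 err 0.07 {'top': 0.62}
carton_green xy 0.4272 0.3536 yaw -6.4 err 0.09 {'side': 0.64}
goal (0.52, 0.2, 0.18, 186) shift [ 4.9  26.62  0.77] turn [ 0.  -0.1 -4.9]
goal (0.484, 0.4555, 0.13, 192.3) shift [ 0.91 25.79  5.  ] turn [ 0.   0.  -6.3]
goal (0.484, 0.4555, 0.006, 192.3) shift [-0.  -0.  12.4] turn [0. 0. 0.]
```

Request:
{"fn": "send_rows", "kwargs": {
  "series": [4.9,26.6,0.8,0,0,-5,0.9,4.9,26.6,0.8,0,0,-5,0.9,4.9,26.6,0.8,0,0,-5,0.9,4.9,26.6,0.8,0,0,-5,0.9,4.9,26.6,0.8,0,0,-5,0.9,4.9,26.6,0.8,0,0,-5,0.9,4.9,26.6,0.8,0,0,-5,0.9,4.9,26.6,0.8,0,0,-5,0.9,4.9,26.6,0.8,0,0,-5,0.9]
}}

```text
clock: 33.12
tcp_pos: [0.5199, 0.2008, 0.1801]
orientation: [-0.0, -0.054, 0.999, -0.0]
wrist_force: [0.8, -0.3, -0.1]
finger_gap: 0.0769
```

Request:
{"fn": "send_rows", "kwargs": {
  "series": [1,25.8,5,0,0,-6.2,0.9,1,25.8,5,0,0,-6.2,0.9,1,25.8,5,0,0,-6.2,0.9,1,25.8,5,0,0,-6.2,0.9,1,25.8,5,0,0,-6.2,0.9,1,25.8,5,0,0,-6.2,0.9,1,25.8,5,0,0,-6.2,0.9,1,25.8,5,0,0,-6.2,0.9,1,25.8,5,0,0,-6.2,0.9,1,25.8,5,0,0,-6.2,0.9]
}}

```text
clock: 33.95
tcp_pos: [0.4841, 0.4533, 0.1304]
orientation: [-0.0, -0.106, 0.994, -0.0]
wrist_force: [0.1, -0.3, -0.1]
finger_gap: 0.0772
```

Run:
```python
from h import *
for c,i in look():pass
show(["carton_orange"],z0=.06)
show(["carton_orange"],z0=.06,cams=("top",))
plan((.4833,.456,.006,192),(.4833,.456,.15,192),(.54,.2,.18,186))
```

```text
carton_orange xy 0.5748 -0.0647 yaw 2.4 err 0.10 {'top': 0.85, 'side': 0.72}
carton_orange xy 0.5746 -0.0654 yaw 1.0 err 0.06 {'top': 0.85}
goal (0.4833, 0.456, 0.006, 192) shift [ 0.03  0.21 12.5 ] turn [0.  0.  0.2]
goal (0.4833, 0.456, 0.15, 192) shift [ -0.    0.  -14.4] turn [0. 0. 0.]
goal (0.54, 0.2, 0.18, 186) shift [ -0.22 -26.22  -3.  ] turn [ 0. -0.  6.]
```

Request:
{"fn": "send_rows", "kwargs": {
  "series": [0,0.2,4,0,0,0,0.9,0,0.2,8,0,0,0,0.9,0,0.2,11,0,0,0,0.9,0,0.2,12.5,0,0,0,0.9,0,0.2,12.5,0,0,0,0.4,0,0.2,12.5,0,0,0,0.4,0,0.2,12.5,0,0,0,0.4,0,0.2,12.5,0,0,0,0.4,0,0.2,12.5,0,0,0,0.4],
  "newtons": 50
}}

```text
clock: 34.95
tcp_pos: [0.4838, 0.4579, 0.0072]
orientation: [0.001, -0.107, 0.994, 0.001]
wrist_force: [0.1, 0.1, -2.9]
finger_gap: 0.0576
```

Request:
{"fn": "send_rows", "kwargs": {
  "series": [0,0,-3,0,0,0,0.4,0,0,-6,0,0,0,0.4,0,0,-9,0,0,0,0.4,0,0,-12,0,0,0,0.4,0,0,-15,0,0,0,0.4,0,0,-17.5,0,0,0,0.4,0,0,-17.5,0,0,0,0.4,0,0,-17.5,0,0,0,0.4]
}}

```text
clock: 35.62
tcp_pos: [0.4839, 0.4581, 0.1834]
orientation: [0.003, -0.107, 0.994, 0.002]
wrist_force: [0.5, 0.0, -2.5]
finger_gap: 0.0573
```

Run:
```python
from h import *
read_camera("side");read_camera("side")
plan((.54,.2,.18,186),(.5745,-.0655,.18,181.1),(.5745,-.0655,.107,181.1));print(get_state()["tcp_pos"])
```

```text
goal (0.54, 0.2, 0.18, 186) shift [ -0.18 -26.33  -0.03] turn [-0.  -0.   6.3]
goal (0.5745, -0.0655, 0.18, 181.1) shift [ -0.66 -26.77  -0.  ] turn [-0.  -0.   4.9]
goal (0.5745, -0.0655, 0.107, 181.1) shift [ 0.  -0.   7.3] turn [0. 0. 0.]
[0.48225216 0.45686463 0.17960059]
```

Request:
{"fn": "send_rows", "kwargs": {
  "series": [0,-3,0,0,0,2,0.4,0,-6,0,0,0,4,0.4,0,-9,0,0,0,6,0.4,0,-12,0,0,0,6.3,0.4,0,-15,0,0,0,6.3,0.4,-0.1,-18,0,0,0,6.3,0.4,-0.2,-21,0,0,0,6.3,0.4,-0.2,-24,0,0,0,6.3,0.4,-0.2,-26.3,0,0,0,6.3,0.4]
}}

```text
clock: 36.47
tcp_pos: [0.5396, 0.1981, 0.1781]
orientation: [-0.002, -0.052, 0.999, -0.001]
wrist_force: [0.4, 0.6, -2.2]
finger_gap: 0.0576
```

Request:
{"fn": "send_rows", "kwargs": {
  "series": [-0.1,-3,0,0,0,2,0.4,-0.2,-6,0,0,0,4,0.4,-0.2,-9,0,0,0,4.9,0.4,-0.3,-12,0,0,0,4.9,0.4,-0.4,-15,0,0,0,4.9,0.4,-0.5,-18,0,0,0,4.9,0.4,-0.6,-21,0,0,0,4.9,0.4,-0.6,-24,0,0,0,4.9,0.4,-0.7,-26.8,0,0,0,4.9,0.4,-0.7,-26.8,0,0,0,4.9,0.4]
}}

```text
clock: 37.3
tcp_pos: [0.5751, -0.0699, 0.178]
orientation: [-0.001, -0.007, 1.0, -0.001]
wrist_force: [0.3, -0.6, -2.2]
finger_gap: 0.0572
```

Run:
```python
from h import *
im=read_camera("side");read_camera("side");im=read_camera("side")
plan((.5745,-.0655,.107,181.1));print(get_state()["finger_gap"],get_state()["tcp_pos"])
cv2.imwrite("pics/s9.png",cv2.resize(im[110:270,150:350],None,fx=2.8,fy=2.8,interpolation=2))
```

```text
goal (0.5745, -0.0655, 0.107, 181.1) shift [-0.04 -0.05  7.15] turn [ 0.1 -0.2 -0.1]
0.057639061569013834 [ 0.574275   -0.06514848  0.17854451]
```

View pics/s9.png

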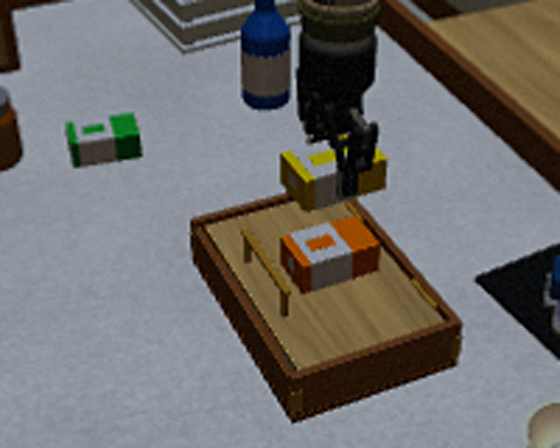

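Yellow is parallel to and straight above orange. Lower it.

Request:
{"fn": "send_rows", "kwargs": {
  "series": [0,0,2.5,0,0,0,0.4,0,0,5,0,0,0,0.4,0,0,6.3,0,0,0,0.4,0,0,7.0,0,0,0,0.4,0,0,7.3,0,0,0,0.4,0,0,7.3,0,0,0,0.4,0,0,7.3,0,0,0,0.9,0,0,7.3,0,0,0,0.9,0,0,7.3,0,0,0,0.9,0,0,7.3,0,0,0,0.9]
}}

```text
clock: 38.28
tcp_pos: [0.5763, -0.0654, 0.1085]
orientation: [0.001, -0.009, 1.0, -0.0]
wrist_force: [-0.3, 0.1, -0.4]
finger_gap: 0.0769
```

Request:
{"fn": "send_rows", "kwargs": {
  "series": [0,0,-3,0,0,0,0.9,0,0,-6,0,0,0,0.9,0,0,-9,0,0,0,0.9,0,0,-11,0,0,0,0.9,0,0,-11,0,0,0,0.9]
}}

```text
clock: 38.7
tcp_pos: [0.5782, -0.066, 0.2233]
orientation: [0.005, -0.009, 1.0, -0.001]
wrist_force: [0.5, -0.8, 0.7]
finger_gap: 0.0769
```

Run:
```python
from h import *
read_camera("side");read_camera("side")
for c,i in look():pass
show(["carton_green"],cams=("top",));show(["carton_green"],cams=("side",))
plan((.50,.15,.18,176),(.428,.3535,.13,172),(.428,.3535,.006,172))
```

```text
carton_green xy 0.4284 0.3541 yaw -8.8 err 0.09 {'top': 0.96}
carton_green xy 0.4278 0.3579 yaw -7.5 err 0.06 {'side': 0.66}
goal (0.5, 0.15, 0.18, 176) shift [ 7.05 21.64  3.62] turn [ 0.  -0.1  5.1]
goal (0.428, 0.3535, 0.13, 172) shift [ 8.6 19.8  5. ] turn [-0. -0.  4.]
goal (0.428, 0.3535, 0.006, 172) shift [-0.  -0.  12.4] turn [0. 0. 0.]
```

Request:
{"fn": "send_rows", "kwargs": {
  "series": [7,21.6,3.6,0,0,5,0.9,7,21.6,3.6,0,0,5,0.9,7,21.6,3.6,0,0,5,0.9,7,21.6,3.6,0,0,5,0.9,7,21.6,3.6,0,0,5,0.9,7,21.6,3.6,0,0,5,0.9,7,21.6,3.6,0,0,5,0.9,7,21.6,3.6,0,0,5,0.9]
}}

```text
clock: 39.67
tcp_pos: [0.5002, 0.1504, 0.1802]
orientation: [-0.001, 0.033, 0.999, -0.0]
wrist_force: [0.4, -1.3, 0.0]
finger_gap: 0.0768
```

Request:
{"fn": "send_rows", "kwargs": {
  "series": [8.6,19.9,5,0,0,4.5,0.9,8.6,19.9,5,0,0,4.5,0.9,8.6,19.9,5,0,0,4.5,0.9,8.6,19.9,5,0,0,4.5,0.9,8.6,19.9,5,0,0,4.5,0.9,8.6,19.9,5,0,0,4.5,0.9,8.6,19.9,5,0,0,4.5,0.9,8.6,19.9,5,0,0,4.5,0.9]
}}

```text
clock: 40.33
tcp_pos: [0.4295, 0.3532, 0.1307]
orientation: [-0.0, 0.073, 0.997, -0.001]
wrist_force: [-0.1, -0.6, -0.1]
finger_gap: 0.0767
```

Run:
```python
from h import *
for c,i in look():pass
show(["carton_yellow"],z0=.10)
show(["carton_yellow"],z0=.10,cams=("top",))
plan((.428,.3545,.006,171.5),(.428,.3545,.22,171.5),(.51,.15,.22,176))
```

```text
carton_yellow xy 0.5774 -0.0651 yaw 1.1 err 0.08 {'top': 0.9, 'side': 0.94}
carton_yellow xy 0.5770 -0.0661 yaw 0.3 err 0.09 {'top': 0.9}
goal (0.428, 0.3545, 0.006, 171.5) shift [ 0.27  0.16 12.58] turn [ 0.   0.  -0.1]
goal (0.428, 0.3545, 0.22, 171.5) shift [  0.    0.  -21.4] turn [0. 0. 0.]
goal (0.51, 0.15, 0.22, 176) shift [-11.13 -19.01  -0.  ] turn [ 0.   0.  -4.5]
```

Request:
{"fn": "send_rows", "kwargs": {
  "series": [0.2,0.1,4,0,0,0,0.9,0.2,0.1,8,0,0,0,0.9,0.2,0.1,11,0,0,0,0.9,0.2,0.1,12.5,0,0,0,0.9,0.2,0.1,12.5,0,0,0,0.4,0.2,0.1,12.5,0,0,0,0.4,0.2,0.1,12.5,0,0,0,0.4,0.2,0.1,12.5,0,0,0,0.4,0.2,0.1,12.5,0,0,0,0.4],
  "newtons": 50
}}

```text
clock: 41.33
tcp_pos: [0.4287, 0.3557, 0.0079]
orientation: [0.001, 0.074, 0.997, 0.001]
wrist_force: [0.1, 0.9, -1.9]
finger_gap: 0.0574
```

Request:
{"fn": "send_rows", "kwargs": {
  "series": [0,0,-3,0,0,0,0.4,0,0,-6,0,0,0,0.4,0,0,-9,0,0,0,0.4,0,0,-12,0,0,0,0.4,0,0,-15,0,0,0,0.4,0,0,-18,0,0,0,0.4,0,0,-21,0,0,0,0.4,0,0,-21,0,0,0,0.4,0,0,-21,0,0,0,0.4]
}}

```text
clock: 42.08
tcp_pos: [0.4288, 0.3561, 0.2194]
orientation: [0.003, 0.073, 0.997, 0.002]
wrist_force: [-0.6, 0.1, -2.5]
finger_gap: 0.0573
```

Run:
```python
from h import *
read_camera("side");read_camera("side")
plan((.51,.15,.217,176),(.5755,-.0655,.217,181.1),(.5755,-.0655,.147,181.1));print(get_state()["tcp_pos"])
```

```text
goal (0.51, 0.15, 0.217, 176) shift [-11.21 -19.06  -0.1 ] turn [-0.  -0.  -4.4]
goal (0.5755, -0.0655, 0.217, 181.1) shift [ -8.04 -21.04  -0.  ] turn [-0.   0.  -5.1]
goal (0.5755, -0.0655, 0.147, 181.1) shift [ 0. -0.  7.] turn [0. 0. 0.]
[0.42700932 0.35496144 0.21599244]
```

Request:
{"fn": "send_rows", "kwargs": {
  "series": [-1.5,-2.5,0,0,0,-2,0.4,-3,-5,0,0,0,-4.4,0.4,-4.5,-7.6,0,0,0,-4.4,0.4,-6,-10.2,0,0,0,-4.4,0.4,-7.5,-12.8,0,0,0,-4.4,0.4,-9,-15.3,0,0,0,-4.4,0.4,-10.5,-17.9,0,0,0,-4.4,0.4,-11.2,-19.1,0,0,0,-4.4,0.4]
}}

```text
clock: 42.85
tcp_pos: [0.5101, 0.1467, 0.2143]
orientation: [-0.001, 0.036, 0.999, -0.001]
wrist_force: [1.0, -0.1, -1.9]
finger_gap: 0.0576
```

Request:
{"fn": "send_rows", "kwargs": {
  "series": [-1,-2.6,0,0,0,-2,0.4,-2,-5.2,0,0,0,-4,0.4,-3,-7.9,0,0,0,-5.1,0.4,-4,-10.5,0,0,0,-5.1,0.4,-5,-13.1,0,0,0,-5.1,0.4,-6,-15.7,0,0,0,-5.1,0.4,-7,-18.3,0,0,0,-5.1,0.4,-8,-21,0,0,0,-5.1,0.4,-8,-21,0,0,0,-5.1,0.4,-8,-21,0,0,0,-5.1,0.4]
}}

```text
clock: 43.68
tcp_pos: [0.5744, -0.0666, 0.214]
orientation: [-0.002, -0.008, 1.0, 0.001]
wrist_force: [-0.8, 0.5, -1.7]
finger_gap: 0.0572
```

Run:
```python
from h import *
im=read_camera("side");read_camera("side");im=read_camera("side")
plan((.5755,-.0655,.147,181.1));print(get_state()["finger_gap"],get_state()["tcp_pos"])
cv2.imwrite("pics/s10.png",cv2.resize(im[110:270,150:350],None,fx=2.8,fy=2.8,interpolation=2))
```

```text
goal (0.5755, -0.0655, 0.147, 181.1) shift [-0.13 -0.12  6.82] turn [ 0.1 -0.1  0. ]
0.05718930657315522 [ 0.57430746 -0.06440954  0.21520592]
```

View pics/s10.png

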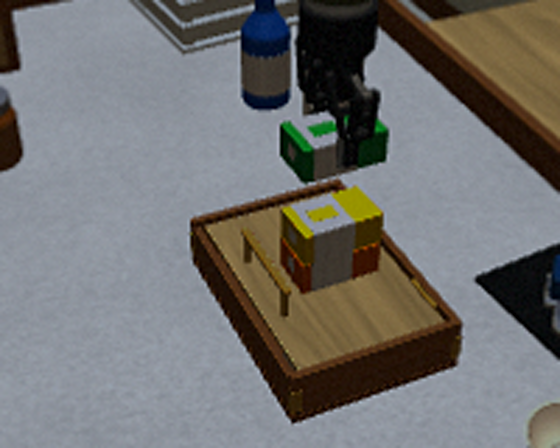

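The stack is aligned so far. Lower green with a 1 mm correction.

Request:
{"fn": "send_rows", "kwargs": {
  "series": [-0.1,-0.1,2.5,0,0,0,0.4,-0.1,-0.1,5,0,0,0,0.4,-0.1,-0.1,6,0,0,0,0.4,-0.1,-0.1,6.5,0,0,0,0.4,-0.1,-0.1,6.8,0,0,0,0.4,-0.1,-0.1,6.8,0,0,0,0.4,-0.1,-0.1,6.8,0,0,0,0.9,-0.1,-0.1,6.8,0,0,0,0.9,-0.1,-0.1,6.8,0,0,0,0.9,-0.1,-0.1,6.8,0,0,0,0.9]
}}

```text
clock: 44.67
tcp_pos: [0.577, -0.0665, 0.1494]
orientation: [0.001, -0.009, 1.0, -0.0]
wrist_force: [1.1, -0.2, 0.4]
finger_gap: 0.0771
```

Request:
{"fn": "send_rows", "kwargs": {
  "series": [0,0,-3,0,0,0,0.9,0,0,-6,0,0,0,0.9,0,0,-9,0,0,0,0.9,0,0,-11,0,0,0,0.9,4,0,-11,0,0,0,0.9,8,0,-11,0,0,0,0.9,12,4,-11,0,0,0,0.9,16,8,-11,0,0,0,0.9,16,12,-11,0,0,0,0.9,16,14,-11,0,0,0,0.9]
}}

```text
clock: 45.5
tcp_pos: [0.4117, 0.0704, 0.2592]
orientation: [0.001, -0.008, 1.0, -0.0]
wrist_force: [0.8, 0.7, 0.0]
finger_gap: 0.0769
```

Request:
{"fn": "send_rows", "kwargs": {
  "series": [0,4,0,0,0,0,0.9,0,8,0,0,0,0,0.9,0,12,0,0,0,0,0.9,0,16,0,0,0,0,0.9,0,20,0,0,0,0,0.9,0,20,0,0,0,0,0.9]
}}

```text
clock: 46.0
tcp_pos: [0.4097, 0.2759, 0.2587]
orientation: [0.001, -0.013, 1.0, 0.002]
wrist_force: [0.1, -0.1, 1.2]
finger_gap: 0.0766
```

Run:
```python
from h import *
ims=dict(look())
show(["carton_green"],z0=.14);show(["carton_green"],z0=.14,cams=("top",))
show(["carton_yellow"],z0=.10,cams=("side",));show(["carton_orange"],z0=.06,cams=("side",))
a=cv2.resize(ims["top"][70:270,90:430],None,fx=1.6,fy=1.6,interpolation=2)
b=cv2.resize(ims["side"][110:270,150:390],None,fx=2.2,fy=2.2,interpolation=2)[:,:544]
w=min(a.shape[1],b.shape[1])
cv2.imwrite("pics/end.png",np.vstack([a[:250,:w],b[:340,:w]]))
print(get_state()["clock"],get_state()["tcp_pos"])
```

```text
carton_green xy 0.5776 -0.0662 yaw 1.4 err 0.06 {'top': 0.77, 'side': 0.68}
carton_green xy 0.5770 -0.0670 yaw 1.9 err 0.05 {'top': 0.77}
carton_yellow xy 0.5730 -0.0681 yaw 3.3 err 0.45 {'side': 0.66}
carton_orange xy 0.5752 -0.0682 yaw 7.6 err 0.50 {'side': 0.79}
46.35 [0.41035774 0.26871741 0.25856599]
```

View pics/end.png

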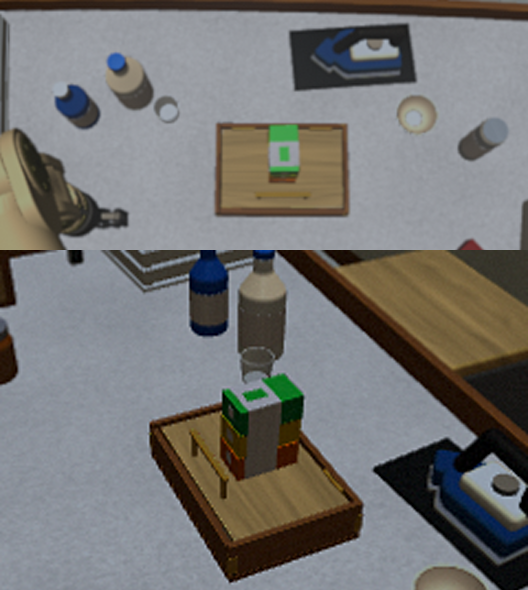

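The column stands square on the closed divider, and the arm is clear of everything.

```bash
python3 -c "
from workcell import *
print(hand_in())"
```

```text
the job is handed in; nothing more can be done
None
```

The job is done and handed in at about 46 s on the robot's clock. I lifted the divider, laid both soap bars and the brush flat in the lower tier, and closed the divider again. I then stacked the orange, yellow and green cartons on it, in that order from the bottom. The blue carton was absent in this run.

**Last checks**
- **Stack:** The final top and side pictures show one square column. Fitted carton centres agree to about 3 mm in x and 2 mm in y, and their yaws to about 1–2°.
- **Divider:** It looked flush in the picture after closing, and the tool was back at its closed height.
- **Bystanders:** Those visible in the last pictures looked undisturbed. I did not measure them again; the red tin was at the crop's edge and the amber jar only partly in view.

**Disagreements and failures**
- The final side-camera fits of the yellow and orange cartons were poor (error 0.45–0.5) because the cartons hid each other. I relied on the earlier fits instead, taken when each was on top of the stack.
- Two side-camera fits during approaches, of the brush and the orange carton, were wrong because the arm hid them. I ignored both.
- Releasing the white soap, a finger pressed on something beside it, probably the box's end wall, with about 14 N. The soap and box looked fine afterwards.

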